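# Smoke kit and clean-up kit at the smoker counter

### The arm

A 6-joint arm with a two-finger parallel gripper is mounted at the origin on the work surface. World frame = base frame: x ahead of the robot, y to its left, z up, the work surface at z = 0. Lengths are in m, angles in rad, forces in N, time in s.
With the tool pointing down it reaches from about 0.275 to 0.875 m from the base axis. Payload 12.5 kg.
Tool frame: the origin (TCP) lies at the very end of the fingers, on their centre line; the grasp point (between the pads) lies 19 mm behind it; x points along the fingers, y is the direction in which the jaws open and shut, and the axes are right-handed (so a half turn about x gives the same grasp; the last joint's range is limited). The gripper opens to 85 mm and grips with 20 to 120 N. Pads are 22 mm wide; open, the fingers measure 114 mm over their backs; the gripper's body (76 mm by 85 mm) begins 54 mm behind the grasp point. The pads swing forward as they close: fully open they stand 13 mm farther back than shut.
Start: joints at [1.023, 0.351, 1.652, -0, 1.139, -0.085], TCP at [0.246, 0.492, 0.207] pointing down, gripper open.
Joint ranges: [-2.75, 2.75], [-0.79, 2.1], [0.01, 2.65], [-1.57, 4.71], [0.07, 3.14], [-2.87, 2.87]. Speed limits (rad/s): [2.22, 2.22, 2.79, 3.14, 3.14, 3.14].

### API

Orientations are given as a 3x3 rotation matrix whose columns are the frame's x, y, z axes.
In Python, from bench import manip gives the robot as it stands. Calls block until the motion is done:
- manip.move_ptp(position, orientation): joint-space move of the TCP to a pose.
- manip.move_l(position, attitude=None, max_speed=0.15): straight line of the TCP; attitude=None keeps the orientation; max_speed is the mean speed in m/s.
- manip.move_j(angles): joint-space move.
- manip.set_gripper(opening, effort=None): opening from 0.0 (shut) to 1.0 (fully open); effort is the grip in N (None keeps the last); returns when the fingers have stopped.
- manip.dwell(seconds).
- manip.inverse_kinematics(position, orientation): joint angles nearest the present ones, or None.
- manip.grab_frame(name): name is "scene" or "side" or "wrist"; returns (picture, depth): 420x560x3 uint8, red, green, blue; 420x560 float32, m along the optical axis (not along the pixel's ray), 0 where there is no reading.
- manip.get_calibration(name): a dict with "camera_matrix" (3x3 intrinsics, pixels), "R" (3x3) and "t" (3): a world point X has camera coordinates R X + t. Camera axes: x right, y down, z forward; pixel columns grow to the right and rows downward; lengths in m; the calibration is good to about 2 mm. A picture is of the moment at which its call begins: read the wrist's pose just before it. get_calibration takes no time and is no camera call; for the wrist camera it gives the pose at the moment of the call.
A pose or a line that the arm cannot do raises manip.Unreachable and nothing moves.
- manip.sign_off(): hands the job in, once; it reports no verdict.
Trained networks look in the newest picture that a camera, given by its name, has taken for a name from the list of things; names that differ only in an ending like _2 or _b are one class to them, and where a whole thing is asked for, a point or a joint stands for the part that bears it (a point fixed in the world has none). Each returns a list of dicts, best first, with "confidence" (0 to 1); they miss things now and then, are a little off and sometimes report something else, mostly with a low value. They report only what shows in the picture. A call takes as long as a camera call. They do not tell look-alikes from the thing itself.
- manip.look_for(camera, name): "at" ([x, y, z] in m, in world coordinates, good to about 4 mm: the middle of the surface that is visible of it).
Readings, each from a call of its own:
- manip.current_time(): time.
- manip.current_qpos(): joint angles.
- manip.current_joint_vel(): joint speeds.
- manip.current_joint_torque(): joint torques, N m.
- manip.current_ee_pos(): TCP position.
- manip.current_tcp_rot(): TCP orientation.
- manip.current_force(): force on the tool from outside, world axes, zero at the start.
- manip.current_ft_torque(): the same for the moment, N m.
- manip.current_grip_width(): opening from 0.0 (shut) to 1.0 (fully open).
Only numpy, scipy, OpenCV 4.12 (cv2) and the standard library are available. Lean on these libraries where they do the work, as an engineer would, in place of code of your own. Each camera call takes 0.05 s, during which the arm holds its last target.

### The job

Make up two kits on the counter. Smoke kit in the bright aluminium pan: stand the clear lidded canister in the wide bay and the round wood plug in the narrow bay. Clean-up kit in the black steel tray: set the grey cleaning brick, the same way up as it stands now, in the narrow bay, and draw the steel drip slide straight out of its holder, keeping it level, and lay it flat in the wide bay with its tab up; leave the two shakers and the little white cup where they stand.

Things in the scene. Friction and masses are not known exactly. Their poses are not given: they have to be found in the camera images.
- canister_mid (a point): Clear square acrylic canister, closed, black clip-on lid. 62 x 62 mm (66 over the two thin steel clips on its +x and -x sides), 84 tall; the lid is the top 14 mm. Point at its centre, 42 mm above its underside; axes square to the sides, z up. Belongs in the pan's wide bay.
- plug_mid (a point): Upright round plug of smoking wood, diameter 50 mm, 52 tall. Point at its centre, 26 mm above its underside; z up. Belongs in the pan's narrow bay.
- brick_mid (a point): Grey stone cleaning brick, 90 (its x) x 44 (its y) x 52 mm (z, up). Point at its centre, 26 mm above its underside. Belongs in the tray's narrow bay, long side along the bay (tray x); it stays the same way up.
- slide_tab (a point): Steel drip slide: plate 100 (x) x 66 (y) x 5 mm, upright tab at its -x end, 12 thick (x), 40 wide, top 60 mm above the underside. Point: tab's centre, 32.5 mm above the underside; plate's middle 44 mm to +x. Starts up to 69 mm deep in the holder, no catch: pull along its -x, 75 mm frees it; gripped on the tab's 40 mm faces it stays level. Goes along tray x, tab at either end.
- pan: Bright aluminium pan, fixed, open above, 100 (x) x 173 (y) x 22 mm high, floor 4 mm thick, walls 3 mm. Origin: centre of its underside. A divider along x makes two bays: wide bay 94 x 94 mm, centre at pan (0, -36.5 mm); narrow bay 94 (x) x 70 (y) mm, centre at pan (0, +48.5 mm).
- tray: Black steel tray, fixed, open above, 138 (x) x 165 (y) x 22 mm high, floor 4 mm thick, walls 3 mm. Origin: centre of its underside. A divider along x makes two bays: wide bay 132 (x) x 90 (y) mm, centre at tray (0, -34.5 mm); narrow bay 132 (x) x 66 (y) mm, centre at tray (0, +46.5 mm).
- holder: Low black steel holder of the drip slide, fixed, underside on the counter, 75 (x) x 82 (y) x 18 mm high; origin: centre of its underside. Its channel (70 wide, 7 high, floor 4 mm above the counter) opens towards the holder's -x (roughly towards the robot); the slide has 2 mm play each side and 2 mm in height.
- shaker_tall_mid (a point): Bystander: slim steel shaker, diameter 50 mm, 95 tall; point at its centre. Leave it.
- shaker_short_mid (a point): Bystander: squat steel shaker, diameter 66 mm, 58 tall; point at its centre. Leave it.
- cup_rim (a point): Bystander: little white ceramic cup, diameter 50 mm, 35 tall; point at the centre of its mouth. Leave it.
Things that resemble listed ones, but are neither listed nor needed, are in the scene too. Leave any red look-alike of the part that bears slide_tab alone. What is shaped like the part that bears brick_mid but blue is not meant.

How it is judged:
By the outcome, as a careful person would: the job done as asked, in the order asked, and still so for the second after the job is handed in, with the robot touching nothing.
It also fails if it takes over 106 s, if anything falls off the work surface, if the arm or the gripper's body presses on something with over 40 N, if the wrist force passes 120 N, or if a joint passes its speed limit or range.

## Working session

There is one attempt and no reset: what is moved stays moved. The work goes in short steps, each a Python script; the robot and the scene stay as the last script left them, time stands still between calls to the robot, and variables do not carry over. Pictures are saved under pics/ and viewed, and the job is handed in when it is done.

```bash
ls; mkdir -p pics
python3 - <<'E'
from bench import manip
import cv2
print(manip.current_time())
for n in ("scene","side","wrist"):
    im,d=manip.grab_frame(n); cv2.imwrite(f"pics/{n}0.png",im[:,:,::-1])
    c=manip.get_calibration(n); print(n,c["camera_matrix"].tolist(),(-c["R"].T@c["t"]).round(3),c["R"].round(3).tolist())
    for k in ["canister_mid","plug_mid","brick_mid","slide_tab","pan","tray","holder","shaker_tall_mid","shaker_short_mid","cup_rim"]:
        r=manip.look_for(n,k)
        for q in r[:4]:
            import numpy as np
            p=c["camera_matrix"]@(c["R"]@np.array(q["at"])+c["t"]); p=p[:2]/p[2]
            print(n,k,round(q["confidence"],2),np.round(q["at"],3),p.round())
print(manip.current_time())
E
```

```text
pics
0.0
scene [[453.5023490505126, 0.0, 276.66965794229117], [0.0, 453.5023490505126, 213.1448076076333], [0.0, 0.0, 1.0]] [1.022 0.086 0.983] [[-0.171, 0.985, 0.003], [0.843, 0.148, -0.518], [-0.51, -0.086, -0.856]]
scene canister_mid 0.65 [0.653 0.268 0.084] [392. 300.]
scene plug_mid 0.93 [ 0.64  -0.252  0.049] [156. 262.]
scene brick_mid 0.87 [ 0.27  -0.268  0.053] [193. 136.]
scene brick_mid 0.86 [ 0.454 -0.063  0.053] [255. 205.]
scene slide_tab 0.89 [ 0.616 -0.01   0.015] [264. 276.]
scene tray 0.74 [ 0.442 -0.258  0.005] [182. 200.]
scene holder 0.97 [ 0.681 -0.014  0.018] [257. 302.]
scene holder 0.62 [0.608 0.404 0.055] [453. 296.]
scene shaker_tall_mid 0.96 [ 0.632 -0.404  0.076] [ 90. 243.]
scene shaker_short_mid 0.96 [0.608 0.4   0.054] [451. 296.]
scene shaker_short_mid 0.68 [ 0.644 -0.251  0.05 ] [156. 264.]
scene cup_rim 0.79 [0.57  0.139 0.021] [331. 267.]
side [[384.6367444332936, 0.0, 281.38516932518843], [0.0, 384.6367444332936, 212.7698351678631], [0.0, 0.0, 1.0]] [ 0.233 -0.755  0.573] [[0.948, -0.317, 0.014], [-0.163, -0.526, -0.835], [0.272, 0.789, -0.551]]
s
[... 425 characters left out ...]
.]
side tray 0.56 [ 0.44  -0.266  0.005] [298. 306.]
side holder 0.73 [ 0.674 -0.032  0.018] [351. 217.]
side shaker_tall_mid 0.75 [ 0.606 -0.429  0.07 ] [428. 326.]
side shaker_tall_mid 0.23 [ 0.672 -0.032  0.021] [351. 216.]
side shaker_short_mid 0.83 [0.588 0.386 0.039] [271. 150.]
side cup_rim 0.53 [0.575 0.128 0.027] [294. 190.]
wrist [[347.67088601408585, 0.0, 278.97835429667566], [0.0, 347.67088601408585, 205.49436115732175], [0.0, 0.0, 1.0]] [0.17  0.529 0.375] [[0.447, 0.894, 0.0], [0.846, -0.423, 0.324], [0.289, -0.145, -0.946]]
wrist slide_tab 0.45 [0.447 0.095 0.   ] [ 94. 413.]
wrist pan 0.68 [0.439 0.304 0.003] [218. 358.]
wrist cup_rim 0.63 [0.437 0.305 0.001] [218. 355.]
1.65
```

View pics/scene0.png

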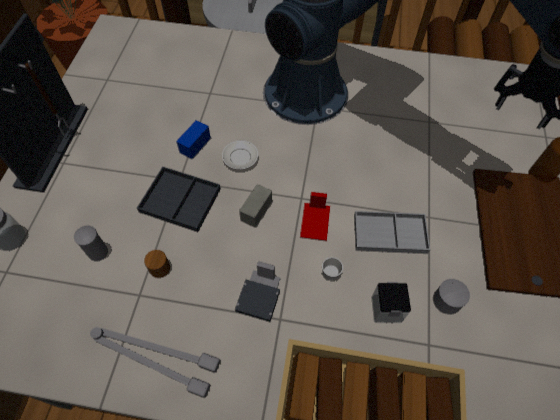

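View pics/side0.png

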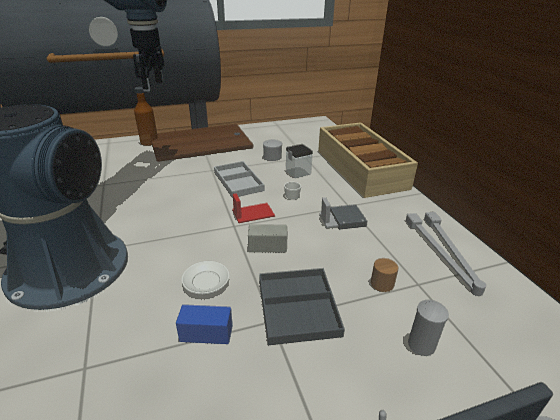

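View pics/wrist0.png

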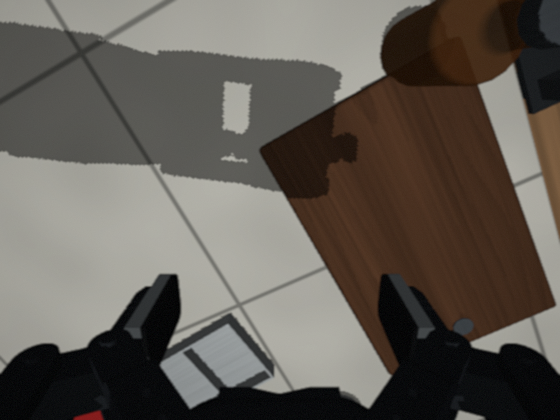

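The scene shows these candidates:
- Bricks: grey at (256,204), which is the one I want, and a blue look-alike at (193,139).
- Slides: the steel one in its holder at (264,272), and a red look-alike at (318,215).
- Round things: the wood plug at (156,263), shakers at (90,243) and (453,295), and the cup at (332,268).
- The canister is at (393,298), the pan at (391,232) and the tray at (180,199).

Next I'll measure poses from depth.

```bash
cat > meas.py <<'E'
import numpy as np, cv2
def cloud(c,d):
    K=c["camera_matrix"]; v,u=np.mgrid[:d.shape[0],:d.shape[1]]
    P=np.stack([(u-K[0,2])/K[0,0]*d,(v-K[1,2])/K[1,1]*d,d],-1)
    return (P-c["t"])@c["R"]
def rect(pts):
    # robust-ish min-area rectangle in mm
    (cx,cy),(w,h),a=cv2.minAreaRect((pts*1000).astype(np.float32))
    return round(cx,1),round(cy,1),round(w,1),round(h,1),round(a,1)
E
python3 - <<'E'
from bench import manip
from meas import *
for n in ("scene","side"):
    im,d=manip.grab_frame(n); c=manip.get_calibration(n); X=cloud(c,d); X[d==0]=np.nan
    cr=cv2.resize(im[150:330,130:480] if n=="scene" else im[130:350,170:450],None,fx=2.2,fy=2.2,interpolation=cv2.INTER_CUBIC)
    cv2.imwrite(f"pics/crop_{n}.png",cr[:,:,::-1])
    np.savez(f"{n}0.npz",im=im,d=d,X=X)
    g=X[(abs(X[...,2])<.008)&(X[...,0]>.3)&(X[...,0]<.75)&(abs(X[...,1])<.4)]; print(n,"ground z",np.median(g[:,2]),np.std(g[:,2]))
    for k,(x,y,r,z0,z1) in dict(can=(.65,.265,.06,.075,.095),plug=(.64,-.255,.05,.044,.06),brick=(.45,-.065,.07,.044,.06),tab=(.60,-.01,.04,.03,.08),slideplate=(.6,-.01,.05,.003,.02),holder=(.675,-.02,.07,.012,.024),pan=(.44,.29,.12,.015,.03),tray=(.44,-.26,.13,.015,.03),cup=(.57,.133,.04,.025,.05),short=(.605,.4,.05,.045,.07),tall=(.62,-.41,.05,.085,.11),red=(.43,.09,.1,.03,.08)).items():
        m=(np.hypot(X[...,0]-x,X[...,1]-y)<r)&(X[...,2]>z0)&(X[...,2]<z1)
        if m.sum()<5: print(n,k,"none");continue
        p=X[m]; print(n,k,m.sum(),p.mean(0).round(4),rect(p[:,:2]), "z",np.percentile(p[:,2],[5,50,95]).round(4))
E
```

```text
scene ground z -0.0004753141006016665 0.0023317106241469913
scene can 897 [0.645  0.2715 0.0827] (643.1, 271.9, 67.3, 61.9, 9.6) z [0.0794 0.0828 0.0858]
scene plug 369 [ 0.6357 -0.2566  0.051 ] (634.6, -257.5, 49.3, 48.8, 48.3) z [0.0469 0.0512 0.0542]
scene brick 590 [ 0.4425 -0.0642  0.0509] (439.7, -64.5, 45.4, 91.5, 72.1) z [0.0472 0.0511 0.0541]
scene tab 191 [ 0.6144 -0.0065  0.053 ] (611.5, -7.4, 39.6, 14.2, 81.8) z [0.0334 0.0576 0.0638]
scene slideplate 374 [ 0.6268 -0.0101  0.0108] (611.7, -18.5, 91.5, 69.2, 51.0) z [0.0052 0.009  0.0187]
scene holder 1234 [ 0.6738 -0.0148  0.0173] (663.9, -14.2, 82.2, 97.9, 83.0) z [0.0142 0.0172 0.0204]
scene pan 515 [0.4486 0.2739 0.0198] (446.9, 272.5, 103.5, 174.4, 7.0) z [0.0158 0.0199 0.0236]
scene tray 576 [ 0.4432 -0.2634  0.0199] (441.2, -264.1, 166.7, 141.8, 79.5) z [0.0156 0.0201 0.024 ]
scene cup 132 [0.5722 0.1407 0.0319] (574.2, 140.4, 49.5, 46.2, 7.5) z [0.0262 0.0327 0.0361]
scene short 708 [0.6015 0.4052 0.0545] (599.2, 406.4, 64.7, 65.3, 25.3) z [0.0494 0.0549 0.0587]
scene tall 358 [ 0.6221 -0.4134  0.092 ] (619.9, -416
[... 666 characters left out ...]
0.0034 0.0106 0.0196]
side holder 590 [ 0.6691 -0.0202  0.0187] (659.3, -14.3, 83.6, 103.5, 82.8) z [0.0141 0.0191 0.0212]
side pan 392 [0.4459 0.2694 0.0204] (445.4, 273.5, 101.5, 179.8, 6.9) z [0.0156 0.0206 0.0244]
side tray 1140 [ 0.4415 -0.2705  0.0208] (440.9, -263.2, 169.3, 138.3, 79.7) z [0.0157 0.0215 0.0243]
side cup 127 [0.5736 0.1409 0.0322] (574.0, 139.9, 49.9, 47.1, 35.3) z [0.0261 0.0326 0.0374]
side short 158 [0.5935 0.3956 0.0554] (595.1, 400.4, 54.8, 61.9, 77.9) z [0.0475 0.0562 0.0605]
side tall 602 [ 0.6146 -0.4202  0.0932] (618.1, -417.1, 48.0, 50.4, 69.2) z [0.0866 0.0937 0.0971]
side red 112 [0.398  0.0772 0.0506] (399.2, 83.4, 12.6, 43.2, 2.2) z [0.0328 0.0533 0.0621]
```

Both cameras agree to about 2 mm, and the blue brick and red slide are ruled out by colour. I'll check the choices in a close crop, then make a dry IK check.

View pics/crop_scene.png

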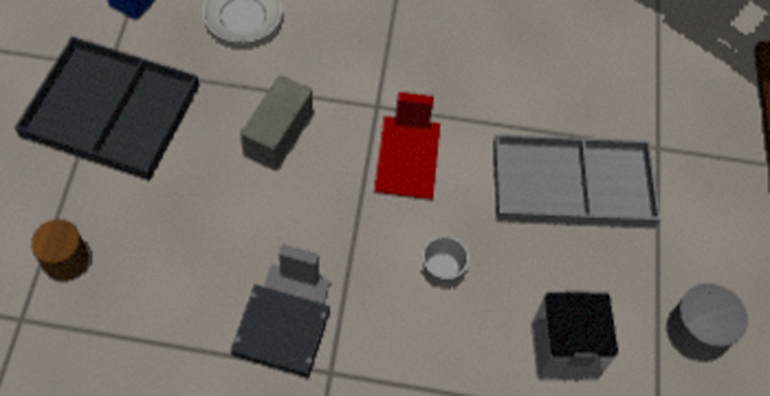

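```bash
cat > h.py <<'E'
from bench import manip
from meas import *
def Rz(a): a=np.radians(a); return np.array([[np.cos(a),-np.sin(a)],[np.sin(a),np.cos(a)]])
PAN=(np.array([.4462,.2730]),7.0); TRAY=(np.array([.4410,-.2637]),-10.4)
CAN=(np.array([.6424,.2714]),8.2); PLUG=(np.array([.6342,-.2576]),0); BRICK=(np.array([.4386,-.0648]),-17.5); TAB=(np.array([.6105,-.0075]),-7.3)
def at(f,x,y): return f[0]+Rz(f[1])@np.array([x,y])
def rot(jaw):  # tool x down, tool y at angle jaw (deg)
    a=np.radians(jaw); x=np.array([0,0,-1.]); y=np.array([np.cos(a),np.sin(a),0]); return np.stack([x,y,np.cross(x,y)],1)
def P(xy,z): return [float(xy[0]),float(xy[1]),float(z)]
def snap(n,name,box=None,f=1):
    im,d=manip.grab_frame(n); c=manip.get_calibration(n); X=cloud(c,d); X[d==0]=np.nan
    if box: im=im[box[1]:box[3],box[0]:box[2]]
    cv2.imwrite(f"pics/{name}.png",cv2.resize(im,None,fx=f,fy=f,interpolation=cv2.INTER_CUBIC)[:,:,::-1]); return X
def st(s=""): print(s,"t",round(manip.current_time(),2),"ee",np.round(manip.current_ee_pos(),4),"F",np.round(manip.current_force(),1),"grip",round(manip.current_grip_width(),3))
E
python3 - <<'E'
from h import *
print(manip.current_tcp_rot().round(3).tolist())
for nm,xy,js in [("can",CAN[0],(98.2,-81.8)),("canp",at(PAN,0,-.0365),(97,-83)),("plug",PLUG[0],(7,-173,97,-83)),("plugp",at(PAN,0,.0485),(7,-173)),("brick",BRICK[0],(72.5,-107.5)),("brickp",at(TRAY,0,.0465),(79.6,-100.4)),("tab",TAB[0],(-7.3,172.7)),("tabp",at(TRAY,-.044,-.0345),(-10.4,169.6))]:
    for j in js:
        for z in (.03,.2):
            q=manip.inverse_kinematics(P(xy,z),rot(j)); print(nm,xy.round(4),j,z,None if q is None else np.round(q,2))
X=np.load("scene0.npz")["X"]
m=(X[...,0]>.7)&(X[...,1]>.05)&(X[...,1]<.45)&(X[...,2]>.03); print("box",np.nanmin(X[m],0),np.nanmax(X[m],0))
E
```

```text
[[-0.0, 0.446, 0.895], [-0.0, 0.895, -0.446], [-1.0, -0.0, 0.0]]
can [0.6424 0.2714] 98.2 0.03 [ 0.33  0.81  1.34 -0.    0.99 -1.38]
can [0.6424 0.2714] 98.2 0.2 [ 0.33  0.63  1.23 -0.    1.28 -1.38]
can [0.6424 0.2714] -81.8 0.03 [ 0.33  0.81  1.34 -0.    0.99  1.76]
can [0.6424 0.2714] -81.8 0.2 [ 0.33  0.63  1.23 -0.    1.28  1.76]
canp [0.4506 0.2368] 97 0.03 [ 0.39  0.54  1.89 -0.    0.71 -1.3 ]
canp [0.4506 0.2368] 97 0.2 [ 0.39  0.28  1.76 -0.    1.09 -1.3 ]
canp [0.4506 0.2368] -83 0.03 [ 0.39  0.54  1.89 -0.    0.71  1.84]
canp [0.4506 0.2368] -83 0.2 [ 0.39  0.28  1.76 -0.    1.09  1.84]
plug [ 0.6342 -0.2576] 7 0.03 [-0.45  0.79  1.39 -0.    0.96 -0.58]
plug [ 0.6342 -0.2576] 7 0.2 [-0.45  0.61  1.27 -0.    1.27 -0.58]
plug [ 0.6342 -0.2576] -173 0.03 [-0.45  0.79  1.39 -0.    0.96  2.57]
plug [ 0.6342 -0.2576] -173 0.2 [-0.45  0.61  1.27 -0.    1.27  2.57]
plug [ 0.6342 -0.2576] 97 0.03 [-0.45  0.79  1.39 -0.    0.96 -2.15]
plug [ 0.6342 -0.2576] 97 0.2 [-0.45  0.61  1.27 -0.    1.27 -2.15]
plug [ 0.6342 -0.2576] -83 0.03 [-0.45  0.79  1.39 -0.    0.96  0.99]
plug [ 0.634
[... 786 characters left out ...]
 ] -100.4 0.03 [-0.54  0.53  1.91 -0.    0.7   1.21]
brickp [ 0.4494 -0.218 ] -100.4 0.2 [-0.54  0.27  1.79 -0.    1.09  1.21]
tab [ 0.6105 -0.0075] -7.3 0.03 [-0.09  0.68  1.61 -0.    0.85  0.04]
tab [ 0.6105 -0.0075] -7.3 0.2 [-0.09  0.47  1.49 -0.    1.18  0.04]
tab [ 0.6105 -0.0075] 172.7 0.03 None
tab [ 0.6105 -0.0075] 172.7 0.2 None
tabp [ 0.3915 -0.2897] -10.4 0.03 [-0.73  0.51  1.94 -0.    0.69 -0.55]
tabp [ 0.3915 -0.2897] -10.4 0.2 [-0.73  0.24  1.82 -0.    1.08 -0.55]
tabp [ 0.3915 -0.2897] 169.6 0.03 [-0.73  0.51  1.94 -0.    0.69  2.59]
tabp [ 0.3915 -0.2897] 169.6 0.2 [-0.73  0.24  1.82 -0.    1.08  2.59]
box [0.76941832 0.06878905 0.0302495 ] [0.91764994 0.40956367 0.09416704]
```

The crop confirms the choices: the grey brick at (278,122), and the steel slide's tab at (300,263) in its black holder. The canister's clip shows on its +x face at (582,360). The wide bays are on the -y side of both trays. Starting with the canister.

Run:
```python
from h import *
manip.move_ptp(P(CAN[0],.13),rot(98.2))
st("above")
manip.move_l(P(CAN[0],.029),max_speed=.12)
manip.set_gripper(0.3,effort=50); st("gripped")
manip.move_l(P(CAN[0],.09),max_speed=.15); st("lift")
g=at(PAN,0,-.0365)
manip.move_ptp(P(g,.09),rot(97))
X=snap("scene","can_carry",(330,180,500,330),4)
manip.move_l(P(g,.0345),max_speed=.1); st("down")
```

```text
above t 3.43 ee [0.642  0.2723 0.1303] F [-0.7  0.8 -0.5] grip 0.998
gripped t 4.78 ee [0.6431 0.2716 0.0301] F [-0.2  0.8  6.1] grip 0.719
lift t 5.33 ee [0.6419 0.2712 0.0891] F [-0.4 -0.5 -2.5] grip 0.717
down t 6.89 ee [0.4509 0.2368 0.0341] F [-1.1  0.7 -1.5] grip 0.716
```

View pics/can_carry.png

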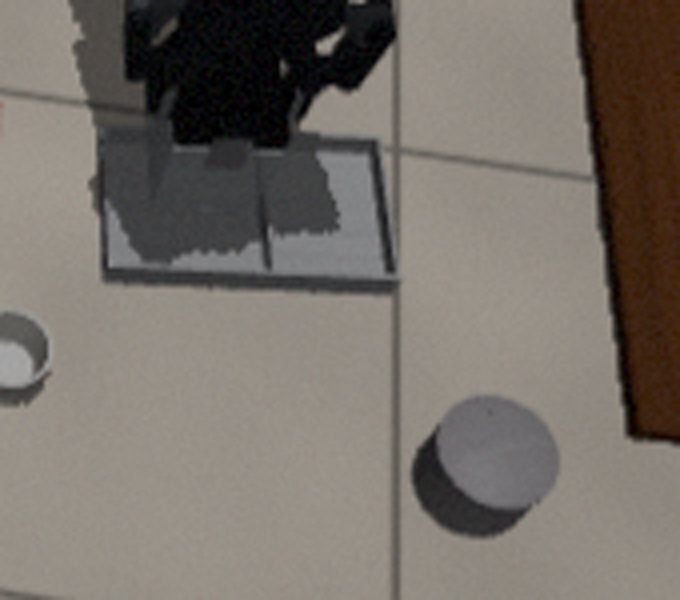

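The canister is held at (240,100) over the pan, and it is clear below. Releasing it, then looking.

Run:
```python
from h import *
g=at(PAN,0,-.0365)
manip.move_l(P(g,.0338),max_speed=.05); st("seat")
manip.set_gripper(0.95); st("open")
manip.move_l(P(g,.15),max_speed=.2)
# plug
manip.move_ptp(P(PLUG[0],.12),rot(7))
X=snap("scene","can_placed",(330,180,500,330),4)
m=(np.hypot(X[...,0]-.45,X[...,1]-.237)<.06)&(X[...,2]>.08)&(X[...,2]<.11); p=X[m]; print("can top",m.sum(),p.mean(0).round(4),rect(p[:,:2]))
manip.move_l(P(PLUG[0],.022),max_speed=.12)
manip.set_gripper(0.3,effort=60); st("gripped")
manip.move_l(P(PLUG[0],.17),max_speed=.2); st("lift")
```

```text
seat t 7.14 ee [0.4507 0.2368 0.0337] F [ 0.2  1.1 -1.3] grip 0.713
open t 7.48 ee [0.4507 0.2368 0.0339] F [-0.8  0.3 -0.2] grip 0.951
can top 665 [0.454  0.2352 0.0866] (451.8, 235.5, 67.9, 62.1, 7.1)
gripped t 11.58 ee [ 0.6347 -0.2578  0.0234] F [-3.   1.8  8.8] grip 0.532
lift t 12.47 ee [ 0.6335 -0.2573  0.1685] F [ 0.1 -0.4 -0.8] grip 0.533
```

View pics/can_placed.png

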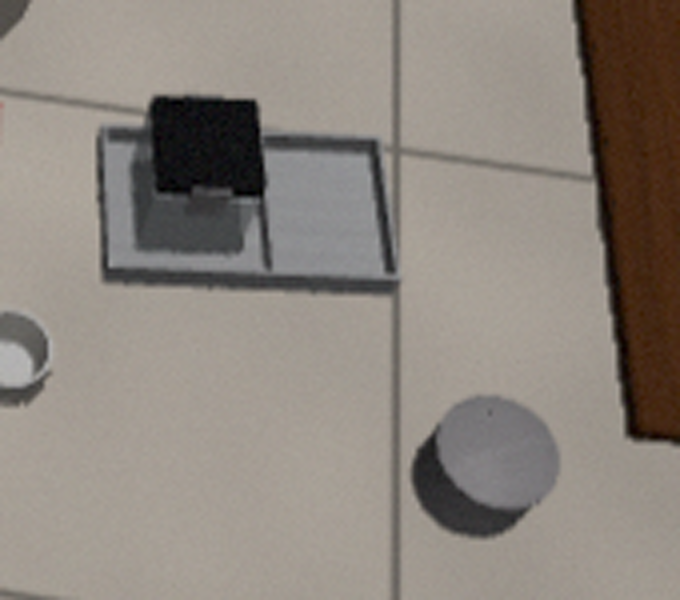

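The canister stands square in the wide bay, lid at (205,145), measured within 2 mm of target. Now I'll check that the plug is held and carry it.

Run:
```python
from h import *
X=snap("side","plug_held",(300,130,480,330),3)
st()
g=at(PAN,0,.0485)
manip.move_ptp(P(g,.17),rot(7)); st("over")
X=snap("side","plug_over",(160,80,340,230),4)
manip.move_l(P(g,.05),max_speed=.15)
manip.move_l(P(g,.0275),max_speed=.06); st("down")
```

```text
t 12.53 ee [ 0.6335 -0.2573  0.1682] F [ 0.3 -0.6 -0.8] grip 0.533
over t 14.71 ee [0.4408 0.3207 0.17  ] F [-0.4  0.2  0.1] grip 0.531
down t 16.23 ee [0.4396 0.321  0.027 ] F [-1.6 -0.2  3.4] grip 0.536
```

View pics/plug_over.png

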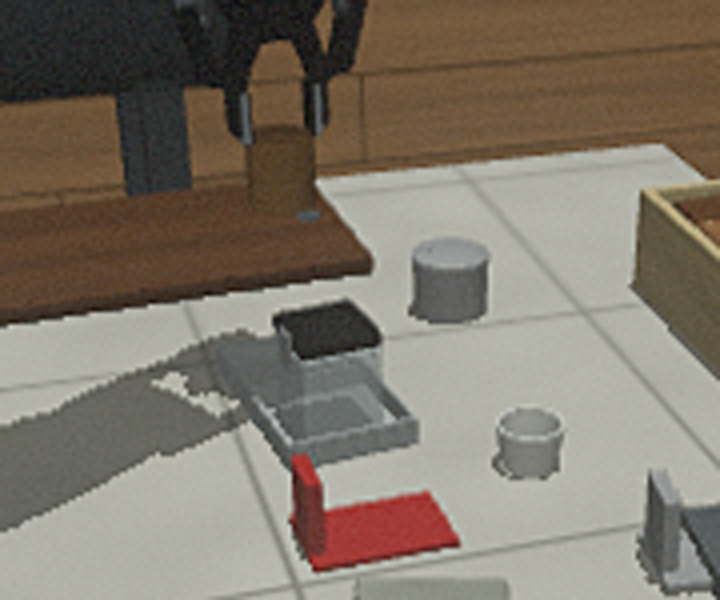

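The plug is held upright at (282,165) and has since touched the pan floor (3.4 N). Releasing it, then the brick.

Run:
```python
from h import *
g=at(PAN,0,.0485)
manip.set_gripper(0.8); st("open")
manip.move_l(P(g,.15),max_speed=.2)
manip.move_ptp(P(BRICK[0],.12),rot(72.5))
X=snap("scene","plug_placed",(330,180,500,330),4)
m=(np.hypot(X[...,0]-.44,X[...,1]-.321)<.04)&(X[...,2]>.045)&(X[...,2]<.07); p=X[m]; print("plug top",m.sum(),p.mean(0).round(4),rect(p[:,:2]))
manip.move_l(P(BRICK[0],.018),max_speed=.12)
manip.set_gripper(0.2,effort=80); st("gripped")
X=snap("side","brick_grip",(200,130,340,270),4)
manip.move_l(P(BRICK[0],.07),max_speed=.12); st("lift")
X=snap("side","brick_lift",(200,130,340,270),4)
```

```text
open t 16.58 ee [0.4403 0.3211 0.0274] F [ 0.3 -0.1 -0.5] grip 0.801
plug top 343 [0.4459 0.3203 0.0543] (444.3, 321.0, 49.0, 48.6, 26.8)
gripped t 20.47 ee [ 0.439  -0.0648  0.019 ] F [-3.4  2.7 12.6] grip 0.484
lift t 21.1 ee [ 0.4383 -0.0647  0.0697] F [ 0.6  0.2 -2.7] grip 0.485
```

View pics/plug_placed.png

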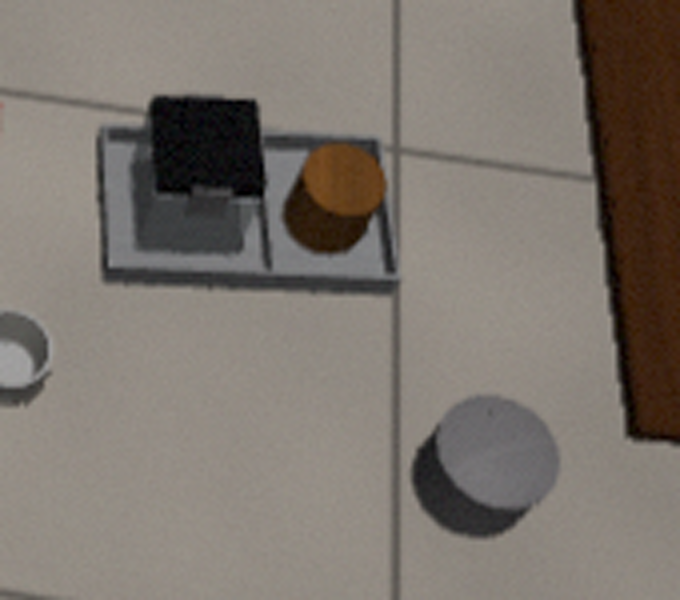

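View pics/brick_lift.png

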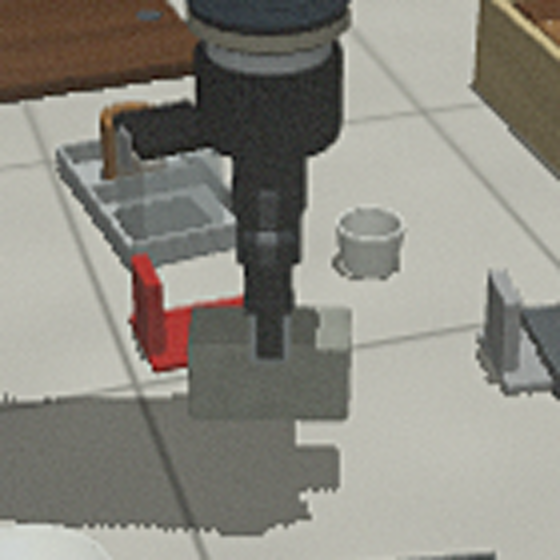

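The plug stands in the narrow bay (340,200) and the canister is undisturbed. The brick is held level (270,370). Placing it, then approaching the slide.

Run:
```python
from h import *
g=at(TRAY,0,.0465)
manip.move_l(P(BRICK[0],.09),max_speed=.12)
manip.move_ptp(P(g,.09),rot(79.6))
manip.move_l(P(g,.04),max_speed=.12)
manip.move_l(P(g,.0228),max_speed=.05); st("down")
manip.set_gripper(0.75); st("open")
manip.move_l(P(g,.14),max_speed=.2)
manip.set_gripper(0.4)
manip.move_ptp(P(TAB[0],.14),rot(TAB[1])); st("over tab")
X=snap("scene","brick_placed",(120,150,280,270),4)
m=(np.hypot(X[...,0]-g[0],X[...,1]-g[1])<.07)&(X[...,2]>.048)&(X[...,2]<.07); p=X[m]; print("goal",g.round(4),"brick top",m.sum(),p.mean(0).round(4),rect(p[:,:2]))
X=snap("side","tab_over",(250,80,430,260),3.2)
X=snap("wrist","tab_wrist",None,1.4)
```

```text
down t 23.18 ee [ 0.4495 -0.218   0.0231] F [-2.6  2.1  8.7] grip 0.488
open t 23.53 ee [ 0.4494 -0.218   0.0227] F [-0.2 -0.8  0.3] grip 0.748
over tab t 26.38 ee [ 0.6104 -0.0079  0.14  ] F [ 0.2  0.7 -0. ] grip 0.404
goal [ 0.4494 -0.218 ] brick top 580 [ 0.4522 -0.217   0.0549] (450.1, -217.7, 46.0, 91.4, 79.6)
```

View pics/brick_placed.png

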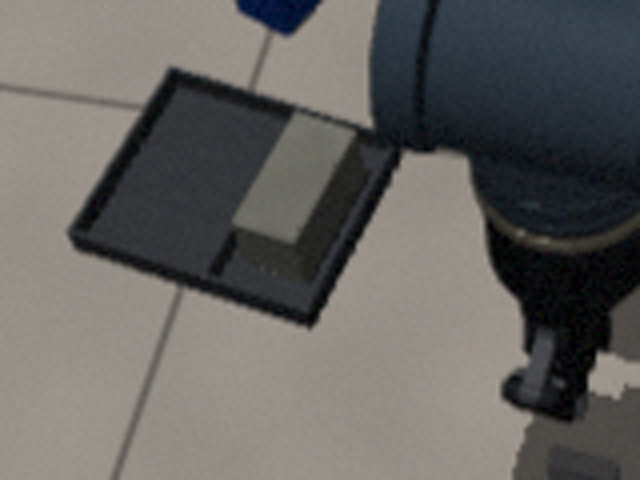

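View pics/tab_wrist.png

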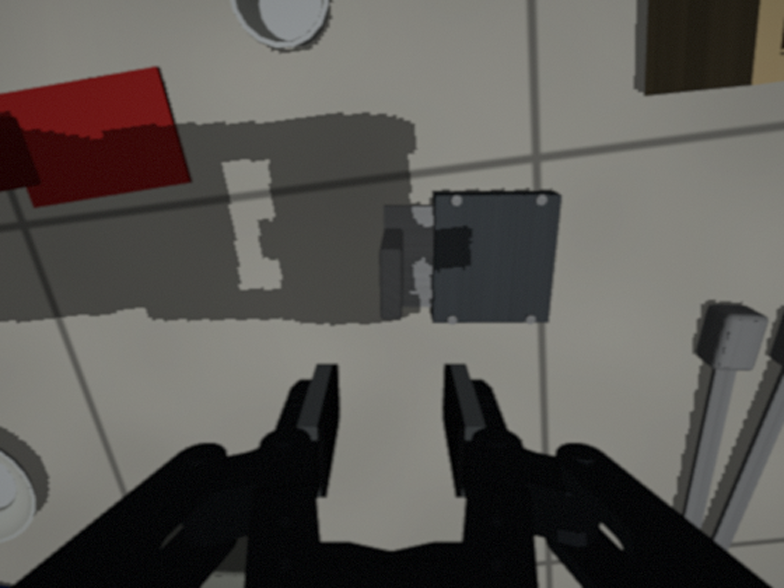

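View pics/tab_over.png

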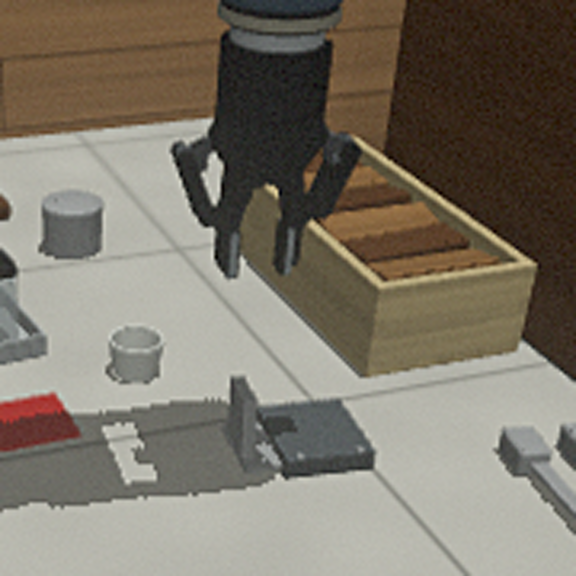

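The brick sits aligned in the narrow bay (295,190). In the wrist view the tab (391,270) is centred between the fingers and the holder edge is square to the tool. Gripping and pulling.

Run:
```python
from h import *
manip.move_l(P(TAB[0],.026),max_speed=.1); st("at tab")
manip.set_gripper(0.0,effort=100); st("gripped")
z=manip.current_ee_pos()[2]+.0006
manip.move_l(P(at(TAB,-.010,0),z),max_speed=.03); st("10")
manip.move_l(P(at(TAB,-.045,0),z),max_speed=.05); st("45")
X=snap("side","pull45",(230,120,430,260),3.5)
```

```text
at tab t 27.82 ee [ 0.6109 -0.0075  0.0267] F [-0.1  0.4 -0.1] grip 0.402
gripped t 28.17 ee [ 0.6111 -0.0075  0.027 ] F [-2.1  0.6  5.3] grip 0.101
10 t 28.66 ee [ 0.6004 -0.0062  0.0276] F [-0.1 -0.7 -0.8] grip 0.108
45 t 29.51 ee [ 0.5662 -0.0018  0.0278] F [ 0.2 -0.9 -2.2] grip 0.106
```

View pics/pull45.png

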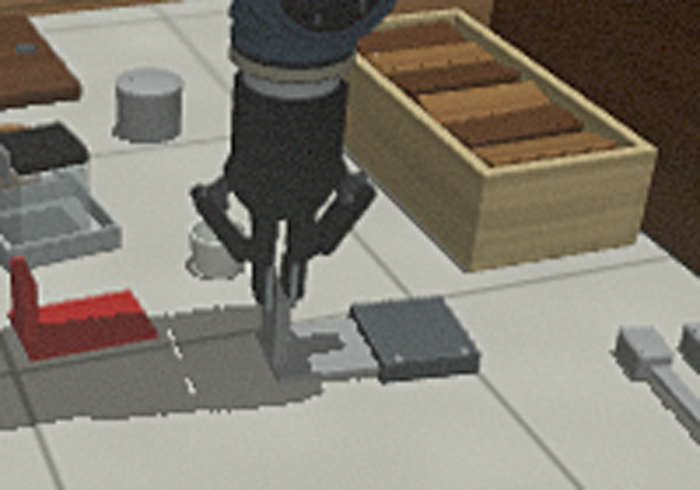

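The slide is coming out level and straight: tab at (278,330), plate running into the holder at (370,350), forces about 2 N. Continuing past 75 mm.

Run:
```python
from h import *
z=.0276
manip.move_l(P(at(TAB,-.088,0),z),max_speed=.06); st("88")
p=at(TAB,-.088,0)
manip.move_l(P(p,.06),max_speed=.1); st("up")
X=snap("side","slide_free",(200,100,400,250),3.5)
manip.move_l(P(p,.14),max_speed=.15)
g=at(TRAY,-.044,-.0345)
manip.move_ptp(P(g,.14),rot(TRAY[1])); st("over tray")
X=snap("side","slide_over",(220,150,400,350),3)
X=snap("scene","slide_over2",(110,100,290,260),4)
m=(abs(X[...,0]-.435)<.12)&(abs(X[...,1]+.297)<.06)&(X[...,2]>.095)&(X[...,2]<.135); q=X[m]; print("plate",m.sum(),q.mean(0).round(4) if m.sum() else "",np.percentile(q[:,2],[5,50,95]) if m.sum() else "",rect(q[:,:2]) if m.sum()>4 else "")
```

```text
88 t 30.43 ee [0.5236 0.0036 0.0277] F [-0.4 -1.  -0.3] grip 0.103
up t 30.9 ee [0.5233 0.0037 0.06  ] F [ 0.2  1.1 -1.5] grip 0.106
over tray t 32.86 ee [ 0.3919 -0.289   0.1398] F [ 0.4  0.  -0.9] grip 0.108
plate 1002 [ 0.4396 -0.2954  0.1216] [0.11841985 0.12139564 0.12513911] (436.7, -296.3, 67.9, 102.3, 80.1)
```

View pics/slide_free.png

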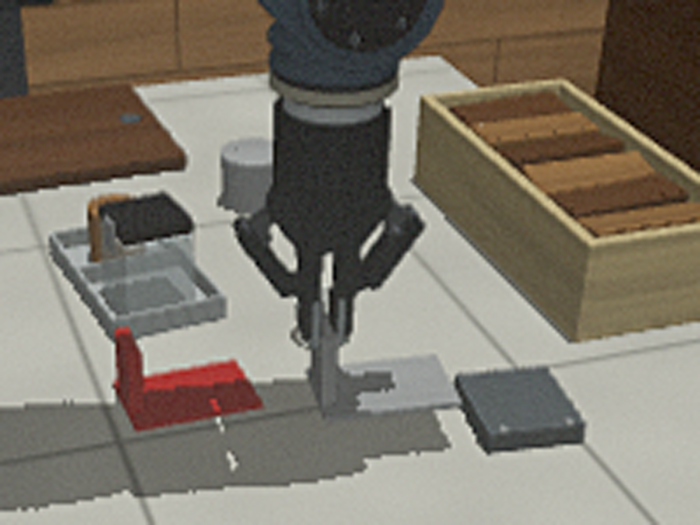

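View pics/slide_over.png

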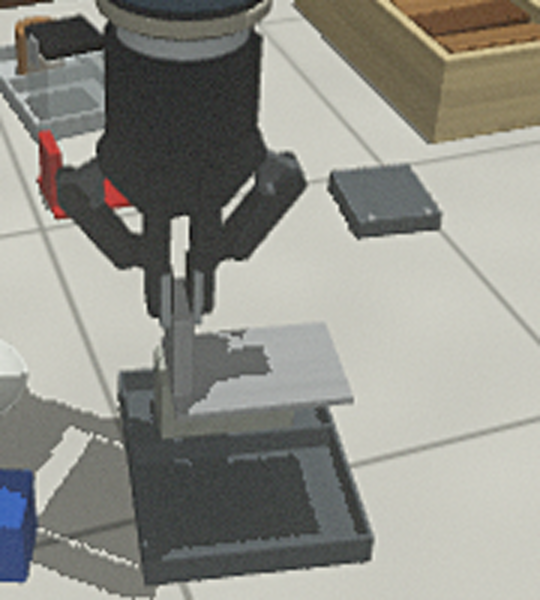

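View pics/slide_over2.png

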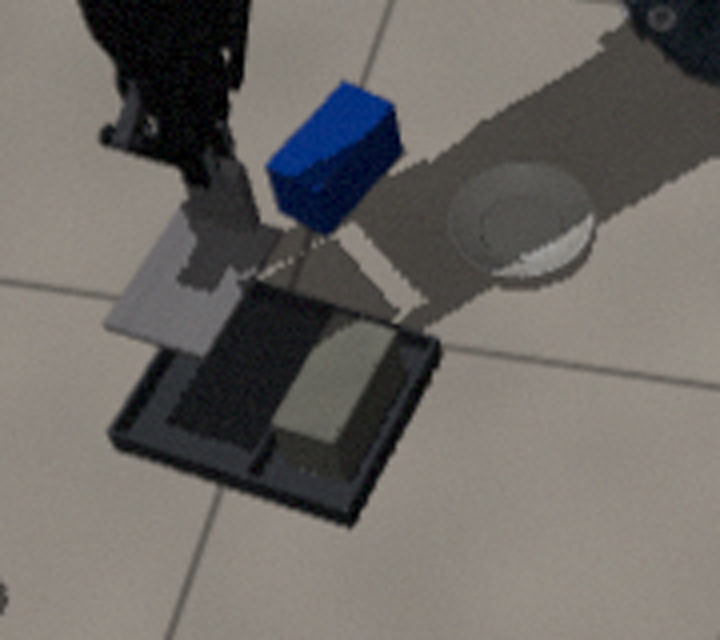

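The slide is free and level (z spread is noise only), with its plate 2 mm from the bay centre and yaw matched. Lowering it.

Run:
```python
from h import *
g=at(TRAY,-.044,-.0345)
manip.move_l(P(g,.045),max_speed=.12)
manip.move_l(P(g,.0278),max_speed=.04); st("near")
manip.move_l(P(g,.0268),max_speed=.02); st("seat")
manip.set_gripper(0.35); st("open")
manip.move_l(P(g,.16),max_speed=.15)
manip.move_ptp([.35,.1,.25],rot(0)); st("away")
X=snap("scene","final_scene"); 
for nm,c,r,z0,z1 in [("tab",g,.03,.05,.075),("plate",at(TRAY,0,-.0345),.07,.0065,.015),("brick",at(TRAY,0,.0465),.07,.048,.07),("can",at(PAN,0,-.0365),.06,.08,.11),("plug",at(PAN,0,.0485),.04,.046,.07),("cup",(.574,.140),.04,.025,.05),("short",(.6,.405),.05,.045,.07),("tall",(.62,-.416),.05,.085,.11)]:
    m=(np.hypot(X[...,0]-c[0],X[...,1]-c[1])<r)&(X[...,2]>z0)&(X[...,2]<z1);q=X[m]
    print(nm,np.round(c,4),m.sum(),q.mean(0).round(4),rect(q[:,:2]))
snap("scene","final_tray",(120,150,280,270),4); snap("side","final_side",None,1.4)
```

```text
near t 34.48 ee [ 0.3914 -0.2896  0.0276] F [0.5 0.2 0.7] grip 0.109
seat t 34.73 ee [ 0.3918 -0.2897  0.0275] F [-1.7  4.3 13.7] grip 0.108
open t 35.07 ee [ 0.3914 -0.2897  0.0266] F [ 0.5 -0.3  0.4] grip 0.349
away t 37.6 ee [0.3503 0.0995 0.2498] F [ 1.3 -0.2  0.6] grip 0.349
tab [ 0.3915 -0.2897] 101 [ 0.3956 -0.288   0.0602] (393.9, -288.3, 40.3, 14.4, 77.8)
plate [ 0.4348 -0.2976] 810 [ 0.4407 -0.2996  0.009 ] (437.8, -304.4, 133.9, 96.5, 0.3)
brick [ 0.4494 -0.218 ] 581 [ 0.4524 -0.217   0.0548] (447.5, -234.6, 82.1, 90.7, 82.0)
can [0.4506 0.2368] 665 [0.4539 0.2352 0.0866] (451.8, 235.4, 68.7, 62.2, 6.7)
plug [0.4403 0.3211] 339 [0.4457 0.3203 0.0544] (443.3, 322.0, 48.5, 50.8, 40.6)
cup [0.574 0.14 ] 138 [0.5718 0.1413 0.0318] (575.3, 140.3, 48.4, 46.0, 7.0)
short [0.6   0.405] 705 [0.6015 0.4052 0.0546] (599.6, 406.7, 64.8, 65.5, 72.3)
tall [ 0.62  -0.416] 359 [ 0.622  -0.4134  0.092 ] (620.6, -415.5, 48.4, 48.7, 24.3)
```

View pics/final_tray.png

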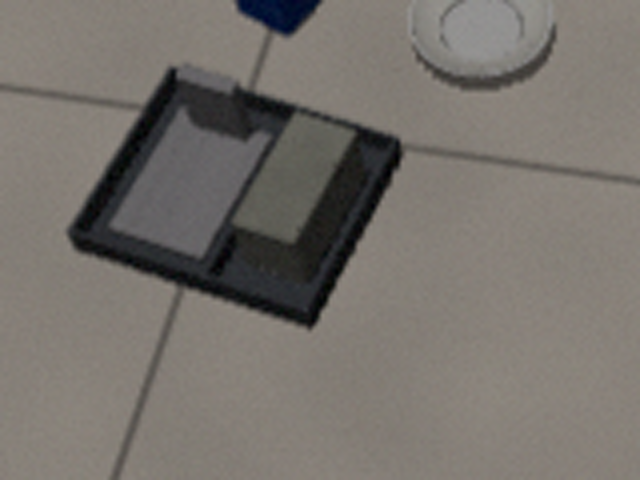

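View pics/final_side.png

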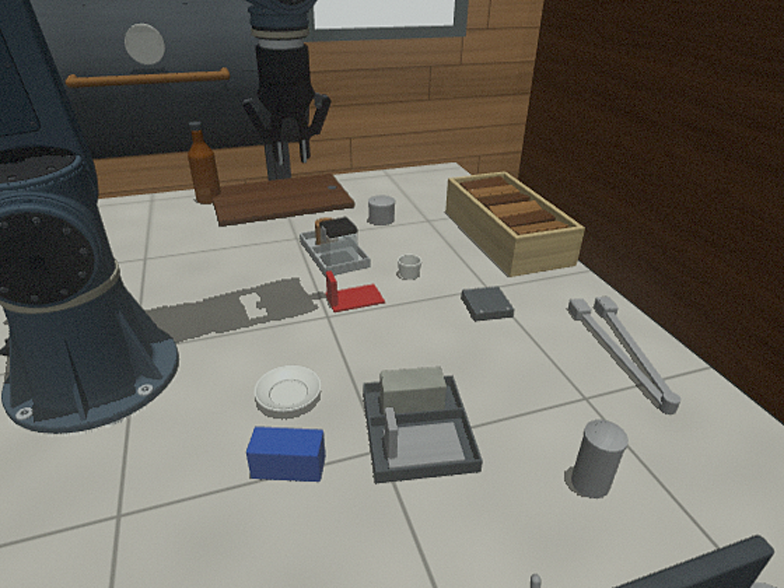

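Everything is seated. The slide lies flat in the wide bay with its tab up at (205,95) in the tray crop, and the brick is beside it at (295,190). In the side view the pan kit is upright at (335,240), and the bystanders and look-alikes have not moved. Handing in.

Run:
```python
from h import *
st(); manip.sign_off()
```

```text
t 37.75 ee [0.3503 0.0995 0.2498] F [-0.8  0.   0.4] grip 0.353
the job is handed in; nothing more can be done
```

Both kits are made up and the job is handed in at about 38 s of the 106 s allowed. I worked in the order asked: canister, plug, brick, then slide.

- **Smoke kit (pan):** The canister stands in the wide bay and the plug in the narrow bay, both upright. They measured about 2 mm and 3–4 mm from the bay centres.
- **Clean-up kit (tray):** The grey brick stands in the narrow bay, same way up, within about 1 mm and aligned with the bay. I pulled the slide straight out by 88 mm, keeping it level. It lies flat in the wide bay with its tab up, about 2–3 mm from target.
- **Left alone:** The cup measures within about 1 mm of where it stood, and so do the two shakers. The red slide and the blue brick look untouched in the last pictures.
- **Forces:** The highest wrist reading I took was about 14 N, while seating the slide.

In the last automatic check, the rectangle fits for the slide plate and the brick came out too large because the search area took in neighbouring parts. For those two I relied on the pictures, the plate's measured height (9 mm) and the brick's measurement from just after it was placed. No other check failed or disagreed.

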